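# Seat the round mirror in its three-point holder

## Task

Lay the small round mirror flat on the dark metal holder and nudge it home until its rim presses on both white stops with a few newtons, holding it so for a second with the clamp still back; then push the clamp's orange tab forward until its sprung tip is about half pressed in by the rim, so that the mirror sits held at three points, and leave it. Be gentle, the rim must never be pressed harder than that against a stop or the tip or slammed down, and do not disturb the toiletries.

Things in the scene. Friction and masses are not known exactly. Their poses are not given: they have to be found in the camera images.
- mirror: round mirror disc lying flat, 60 mm diameter, 16 mm thick, chrome rim with a plain vertical edge, glass face up, about 0.13 kg. Origin at the centre of its underside, z up through the face; its yaw means nothing.
- holder: fixed dark anodised metal plate, 10 mm thick, 200 mm along its x and 110 mm along its y. Origin on the underside, straight below where the mirror's centre is when home; the plate reaches 48 mm ahead of it along +x and 152 mm behind (-x), 55 mm to each side. The stops stand on its +x part, the clamp on its -x part; +x is the direction in which the mirror is nudged home and the clamp closes. It stands with different yaw each time.
- home (a point): point on the plate's top face (10 mm above the ledge) where the centre of the mirror's underside lies when home; axes as the holder.
- left_stop: fixed white post, 12 mm diameter, 20 mm high above the plate, one of two. Origin at its foot centre, in holder axes at x +20.6 mm, y +29.5 mm from home. Rim, plate and stops are slick (friction about 0.3), rubber fingertips are not: a finger that drags the rim down on to the plate or sideways can hold the mirror on one stop and off the other.
- right_stop: the other white post, same size, at x +20.6 mm, y -29.5 mm from home.
- clamp (a joint): travel of the clamp carriage along the holder's +x, in m: 0 is fully back (the tab's middle then stands 127 mm behind home), limit 0.078. It starts between 0 and 0.010 and stays where it is left. Sliding it takes a steady drag of about 6 N. With the mirror home the tip meets the rim at 0.070.
- clamp_tab (a point): centre of the top edge of the clamp's orange upright tab, 53.5 mm above the ledge. The tab is 10 mm thick along holder x, 30 mm wide along y and 30 mm high, standing on a black carriage 30 mm (x) by 38 mm (y), whose top is 24.5 mm above the ledge; it may be pinched, or pushed from behind. Axes as the holder; moves with the clamp.
- clamp_tip: white sprung pad on the front of the clamp, 16 mm wide, 10 mm high, its middle 18 mm above the ledge. Origin at the middle of its front face, 27 mm ahead of the tab's middle when not pressed. It yields along -x at 1.2 N per mm (from about 0.4 N) and bottoms after 4 mm; then it is rigid.
- dock: white open charging dock, 75 x 75 x 50 mm, fixed; bystander; origin under its centre
- trimmer: silver hair trimmer 50 x 40 x 153 mm standing loose in the dock; bystander; origin at its foot
- comb: blue plastic guard comb 46 x 40 x 22 mm lying loose on the ledge; bystander; origin at the centre of its underside
- tumbler: blue ceramic tumbler, 70 mm across, 95 mm high; bystander; origin under its centre
- lotion: amber bottle, 52 mm across, 150 mm high; bystander; origin under its centre
- cream: white cream jar with steel lid, 60 mm across, 45 mm high; bystander; origin under its centre
There are look-alikes about, which are no part of the job. There is more than one size of the holder; the one meant has the size given above. Several things look just like the mirror: the one meant starts nearest to the robot's base.

How it is judged:
On the way:
1. the mirror lies flat on the plate and its rim presses on both stops (over 1.5 N each) while the clamp is still back (joint under 0.03 m) (horizontal distance between mirror and home below 0.003 m and z of mirror in the frame of home below 0.002 m and angle between mirror's own z axis and vertical below 0.05 rad and contact force between mirror and left_stop above 1.5 N and contact force between mirror and right_stop above 1.5 N and value of joint clamp below 0.03 m), for 0.5 s.
At the end, for the whole second after the job is handed in: The mirror lies flat and at rest on the plate, its centre within 3 mm of home, its rim pressing on the left stop and the right stop (over 0.5 N each) and held by the clamp tip with more than 1.5 N (horizontal distance between mirror and home below 0.003 m and z of mirror in the frame of home below 0.002 m and angle between mirror's own z axis and vertical below 0.05 rad and contact force between mirror and left_stop above 0.5 N and contact force between mirror and right_stop above 0.5 N and contact force between mirror and clamp_tip above 1.5 N and linear speed of mirror below 0.01 m/s); the robot touches nothing.
It fails at once if the mirror's rim is pressed against a stop or the clamp tip with more than 8 N (contact force between mirror and left_stop above 8 N or contact force between mirror and right_stop above 8 N or contact force between mirror and clamp_tip above 8 N).
It fails at once if the mirror is slammed or forced on to the holder (more than 30 N in all) (contact force between mirror and holder above 30 N).
It fails at once if a bystander (trimmer, comb, tumbler, lotion bottle, cream jar) is moved more than 15 mm (distance of any of trimmer, comb, tumbler, lotion, cream from where it was at the start of the episode above 0.015 m).
It also fails if it takes over 70 s, if anything falls off the work surface, if the arm or the gripper's body presses on something with over 40 N, if the wrist force passes 120 N, or if a joint passes its speed limit or range.

## Robot

A 6-joint arm with a two-finger parallel gripper is mounted at the origin on the work surface. World frame = base frame: x ahead of the robot, y to its left, z up, the work surface at z = 0. Lengths are in m, angles in rad, forces in N, time in s.
With the tool pointing down it reaches from about 0.325 to 0.9 m from the base axis. Payload 6.1 kg.
Tool frame: the origin (TCP) lies at the very end of the fingers, on their centre line; the grasp point (between the pads) lies 19 mm behind it; z points along the fingers, y is the line along which they close (so a half turn about z gives the same grasp; the last joint's range is limited). The gripper opens to 85 mm and grips with 20 to 120 N. Pads are 22 mm wide; open, the fingers measure 114 mm over their backs; the gripper's body (76 mm by 85 mm) begins 54 mm behind the grasp point. The pads swing forward as they close: fully open they stand 13 mm farther back than shut.
Start: joints at [-1.453, 0.22, 1.526, -0, 1.395, -0.126], TCP at [0.151, -0.607, 0.231] pointing down, gripper open.
Joint ranges: [-2.98, 2.98], [-0.91, 2.08], [0.09, 2.57], [-1.24, 4.39], [0.2, 2.65], [-2.68, 2.68]. Speed limits (rad/s): [2.57, 2.57, 3.01, 3.14, 3.14, 3.14].

## Interface

Orientations are given as a unit quaternion [w, x, y, z].
In Python, from station import telemetry, imaging, workorder gives the robot as it stands.
- The arm moves only by the tool servo_tool, never from a script. Its argument "commands" is a list of rows, each a list of 3 entries, a list of its own where there are three numbers: the finger opening in mm, from 0 to 85.4, then the shift along the tool's x, y, z scaled (see below), then the turn about the tool's z scaled (see below). In form: [[hand, [tx, ty, tz], turn], ...]. A call has 1 to 20 rows; each row is the pose to reach, as a shift and turn from the pose commanded when the call began, along the tool's axes at that moment; what a row does not reach only later rows make up. The controller multiplies each number of a shift by 0.8 m and each number of a turn by 45 degrees. A row lasts 1/10 s, in which the tool goes at most 50 mm and 8.59 degrees, less where a joint would pass 70% of its speed; a pose out of reach is approached as far as the arm can. A call with a number of a shift or a turn outside -1 to 1 is refused whole. A call with a gripper value outside its range is refused whole. The fingers move at their own pace and stop on an object; "squeeze" is the grip in N (left out, the last holds). Time passes only in rows, so rows that repeat a pose let the fingers close. It gives the time, the measured TCP pose, the force, the opening and the grip force at its end, in the units of the state.
- telemetry.read_state(): the state, without advancing time (a new reading comes with each control period).
- imaging.capture(name): name is "scene" or "top"; returns a dict with "pixels" (420x560x3 uint8, red, green, blue), "fovy" (degrees; the focal length in pixels is half the picture's height over the tangent of half this angle, whatever the lens; pixels are square), "cx", "cy" (the principal point, pixels), "T" (4x4, takes a point from camera to world coordinates). Camera axes: x right, y down, z forward; pixel columns grow to the right and rows downward; lengths in m; the calibration is good to about 2 mm. A picture is of the moment at which its call begins. There is no depth.
- workorder.job_done(): hands the job in; it is judged then, once.
The state is a dict: "t": time; "q": joint angles; "joint_velocities": joint speeds; "effort": joint torques, N m; "eef_pos": TCP position; "eef_rot": TCP orientation; "contact_force": force on the tool from outside, world axes, zero at the start; "torque": the same for the moment, N m; "finger_gap": finger opening in m; "grasp_force": force on a finger pad.
Only numpy, scipy, OpenCV 4.12 (cv2) and the standard library are available. Lean on these libraries where they do the work, as an engineer would, in place of code of your own. Each camera call takes 0.05 s, during which the arm holds its last target. There are 200 camera calls.

## Working session

There is one attempt and no reset: what is moved stays moved. The work goes in short steps, Python scripts to look and compute and a tool call to move; the robot and the scene stay as the last step left them, time stands still between calls to the robot, and variables do not carry over. Pictures are saved under pics/ and viewed, at most 10 in all, crops included, and the job is handed in when it is done.

Besides the shell and the picture viewer there is one more tool, called after "Emit:" by a JSON object that holds its "method" and its "body". servo_tool: Moves the arm, as the interface text tells. Shifts and turns lie within -1 to 1; 1 stands for 0.8 m of shift or 45 degrees of turn. Its arguments: {"type":"object","properties":{"commands":{"type":"array"},"squeeze":{"type":"number"}},"required":["commands"]}

```bash
mkdir -p pics; cat > h.py <<'E'
import numpy as np, cv2
from station import telemetry, imaging, workorder
def cap(n):
    c=imaging.capture(n); c['f']=c['pixels'].shape[0]/2/np.tan(np.radians(c['fovy'])/2); return c
def save(c,name,crop=None,s=1):
    p=c['pixels'][:,:,::-1]
    if crop: a,b,d,e=crop; p=p[b:e,a:d]
    cv2.imwrite('pics/'+name,cv2.resize(p,None,fx=s,fy=s,interpolation=cv2.INTER_CUBIC))
def ray(c,u,v,z):
    T=np.array(c['T']); d=T[:3,:3]@np.array([(u-c['cx'])/c['f'],(v-c['cy'])/c['f'],1]); o=T[:3,3]
    return o+d*(z-o[2])/d[2]
def proj(c,p):
    T=np.array(c['T']); q=T[:3,:3].T@(np.array(p)-T[:3,3]); return q[0]/q[2]*c['f']+c['cx'],q[1]/q[2]*c['f']+c['cy']
E
python3 - <<'E'
from h import *
for n in('top','scene'):
    c=cap(n); save(c,n+'0.png',s=1.4); print(n,c['f'],c['cx'],c['cy'],np.round(c['T'],3).tolist())
print(telemetry.read_state())
E
```

```text
top 424.1548137089719 275.42994560185207 204.4673492790287 [[-0.026, -0.994, 0.103, 0.462], [-0.999, 0.023, -0.031, 0.009], [0.028, -0.103, -0.994, 1.089], [0.0, 0.0, 0.0, 1.0]]
scene 384.1733336423581 285.173980672852 209.47055370954152 [[-0.481, 0.623, -0.618, 1.16], [0.877, 0.33, -0.349, 0.29], [-0.013, -0.709, -0.705, 0.711], [0.0, 0.0, 0.0, 1.0]]
{'t': 0.1, 'q': array([-1.45309444e+00,  2.21163027e-01,  1.52749845e+00,  1.09429978e-05,
        1.39471777e+00, -1.26088548e-01]), 'joint_velocities': array([ 5.44574784e-04, -9.13152915e-04, -2.69098415e-03, -9.70999344e-04,
       -9.54280661e-05, -9.18968466e-04]), 'effort': array([-6.53625666e-04, -4.98243213e+01, -3.90546620e+01, -3.22031956e-04,
        5.76595528e-03,  6.62990985e-06]), 'eef_pos': array([ 0.15080572, -0.60596554,  0.23029796]), 'eef_rot': array([-8.93264781e-04,  9.92579693e-01,  1.21592574e-01,  9.13186570e-06]), 'contact_force': array([ 0.18128409,  0.70768573, -0.64009777]), 'torque': array([ 0.05299567, -0.0351107 ,  0.0287044 ]), 'grasp_force': 0.0, 'finger_gap': 0.08562770567910002}
```

View pics/top0.png

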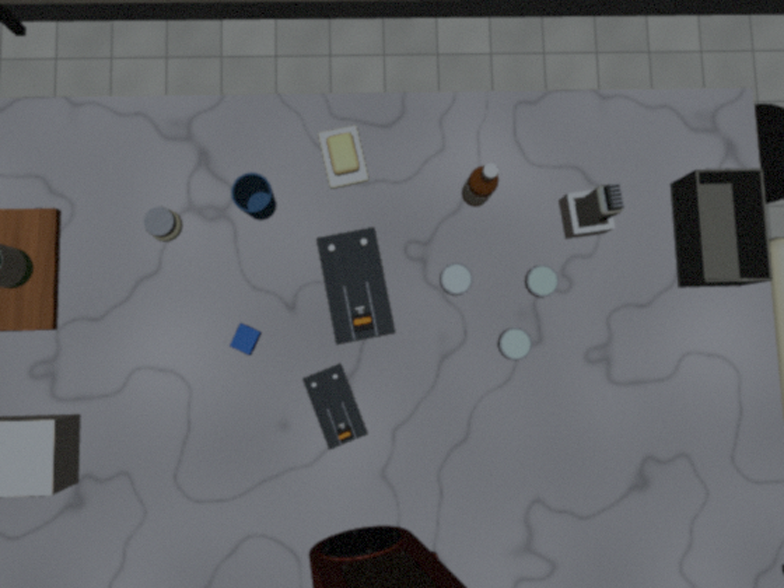

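View pics/scene0.png

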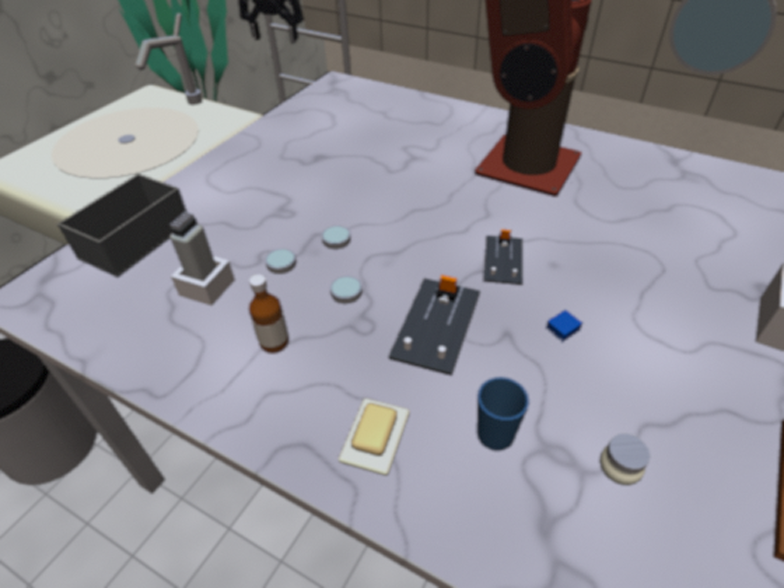

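Top view (1.4x): the mirror candidates are at (456,279), (541,281) and (515,344). The holder candidates are the larger one at about (356,286) and the smaller one at about (335,407). Next I measure positions and sizes.

```bash
cat > m.py <<'E'
from h import *
c=cap('top'); p=c['pixels']; hsv=cv2.cvtColor(p,cv2.COLOR_RGB2HSV)
for u,v in((456,279),(541,281),(515,344)):
    u,v=u/1.4,v/1.4
    m=cv2.inRange(hsv,(60,14,90),(100,80,255)); 
    n,l,s,ct=cv2.connectedComponentsWithStats(m)
    i=min(range(1,n),key=lambda i:np.hypot(*(ct[i]-(u,v)))+(s[i,4]<60)*99)
    w=ray(c,*ct[i],.016); print('mirror',ct[i]*1.4,s[i],w,np.hypot(w[0],w[1]))
dark=(p.max(2)<75).astype(np.uint8)*255
n,l,s,ct=cv2.connectedComponentsWithStats(dark)
for i in range(1,n):
    if 500<s[i,4]<6000 and 200<ct[i][0]<300 and ct[i][1]<340:
        cn=cv2.findContours((l==i).astype(np.uint8),cv2.RETR_EXTERNAL,cv2.CHAIN_APPROX_NONE)[0][0]
        W=np.array([ray(c,*q[0],.010)[:2] for q in cn]).astype(np.float32)
        r=cv2.minAreaRect(W); print('holder',ct[i]*1.4,r,cv2.boxPoints(r).tolist())
m=cv2.inRange(hsv,(5,150,100),(22,255,255)); n,l,s,ct=cv2.connectedComponentsWithStats(m)
for i in range(1,n):
    if s[i,4]>15: print('orange',ct[i]*1.4,s[i],ray(c,*ct[i],.0535))
# stops : bright blobs
m=cv2.inRange(p.min(2)[160:250,225:285],130,255)
n,l,s,ct=cv2.connectedComponentsWithStats(m)
for i in range(1,n):
    if 5<s[i,4]<60:
        q=ct[i]+(225,160); print('stop',q*1.4,s[i,4],ray(c,*q,.030))
save(c,'cand.png',(210,140,410,330),4)
E
python3 m.py
```

```text
mirror [456.32846715 277.74671533] [316 189  20  21 274] [ 0.58485938 -0.15328068  0.016     ] 0.6046118254965047
mirror [542.05014409 280.00403458] [377 190  21  22 347] [ 0.57707893 -0.31078102  0.016     ] 0.6554425500941726
mirror [515.26  343.208] [357 234  23  23 350] [ 0.46316314 -0.25572743  0.016     ] 0.5290714595957176
holder [354.75446009 284.2629108 ] ((0.5771075487136841, 0.032071348279714584), (0.19775643944740295, 0.10772625356912613), 9.56298828125) [[0.47065499424934387, 0.06875915080308914], [0.4885517656803131, -0.03747008740901947], [0.6835601329803467, -0.004616454243659973], [0.6656633615493774, 0.10161278396844864]]
holder [334.384689   405.08516746] ((0.36131706833839417, 0.07296886295080185), (0.13282905519008636, 0.07299527525901794), 20.038043975830078) [[0.2864172160625458, 0.08450058847665787], [0.31142863631248474, 0.015924058854579926], [0.43621692061424255, 0.06143713742494583], [0.4112055003643036, 0.13001367449760437]]
orange [361.76       320.44444444] [253 227  12   5  45] [0.50953377 0.02053813 0.0535    ]
orange [343.95789474 434.58947368] [242 309   8   4  19] [0.31573841 0.05518088 0.0535    ]
```

View pics/cand.png

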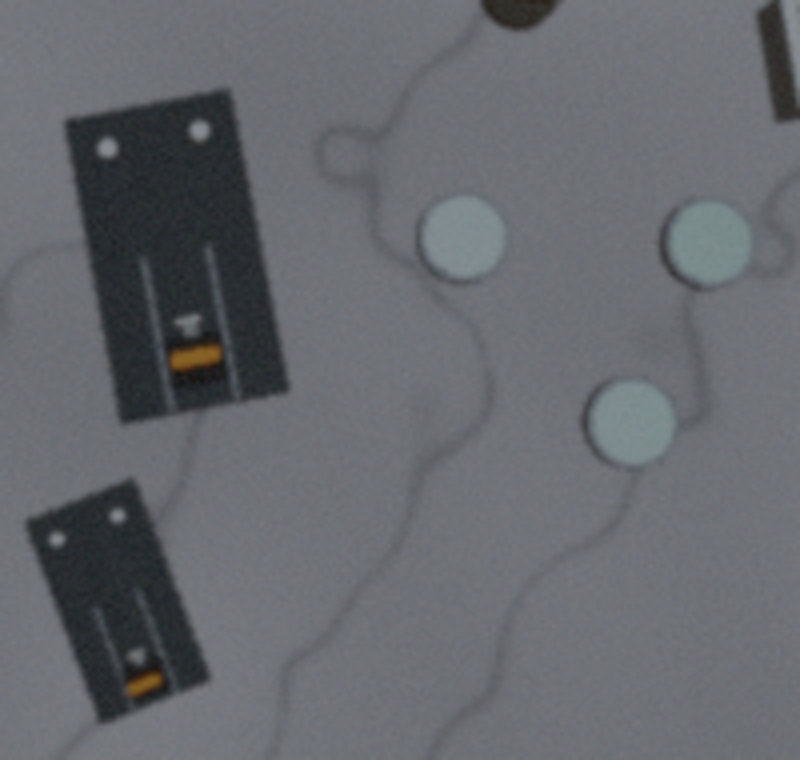

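The mirror meant is at (515,343). It is the nearest to the base, 0.53 m away against 0.60 and 0.66 m. The holder meant is the larger one, which measures 198 x 108 mm, with yaw about 9.6°. I'll refine home from the stops and set out.

```bash
cat >> h.py <<'E'
from scipy.spatial.transform import Rotation as R
def go(x,y,z,a,base=None):
    s=telemetry.read_state(); q=s['eef_rot']; M=R.from_quat([*q[1:],q[0]]).as_matrix()
    d=M.T@(np.array([x,y,z])-(s['eef_pos'] if base is None else base))
    a0=np.degrees(np.arctan2(M[1,0],M[0,0])); print('pos',s['eef_pos'],'a',a0,'f',s['contact_force'],'gap',s['finger_gap'],'t',s['t'])
    print('shift',np.round(d/.8,4),'turn',round(-(a-a0)/45,3))
E
python3 - <<'E'
from h import *
c=cap('top'); p=c['pixels'].astype(float).min(2)
P=[]
for u,v in((236.75,177),(260,172.5)):
    u0,v0=int(u)-4,int(v)-4; w=np.clip(p[v0:v0+10,u0:u0+10]-90,0,None)
    g=np.mgrid[v0:v0+10,u0:u0+10]; vv,uu=(g*w).sum((1,2))/w.sum(); P.append(ray(c,uu,vv,.03)[:2]); print(uu,vv,P[-1])
L,Rr=P; d=L-Rr; yaw=np.arctan2(-d[0],d[1]); print('sep',np.hypot(*d),'yaw',np.degrees(yaw))
print('home',(L+Rr)/2-.0206*np.array([np.cos(yaw),np.sin(yaw)]))
go(.463,-.256,.12,99.6)
E
```

```text
236.42307692307693 176.54751131221718 [0.64386615 0.07322464]
259.4646017699115 172.1703539823009 [0.65381892 0.01493003]
sep 0.059138136649909495 yaw 9.68881932148282
home [0.62853637 0.04061041]
pos [ 0.15083985 -0.60612556  0.23059431] a 13.970461883814837 f [ 0.67209668 -0.23759074  0.59840185] gap 0.08530222898108994 t 0.2
shift [ 0.4843 -0.3303  0.1387] turn -1.903
```

Emit:
{"method": "servo_tool", "body": {"commands": [[76, [0.484, -0.33, 0.138], -1], [76, [0.484, -0.33, 0.138], -1], [76, [0.484, -0.33, 0.138], -1], [76, [0.484, -0.33, 0.138], -1], [76, [0.484, -0.33, 0.138], -1], [76, [0.484, -0.33, 0.138], -1], [76, [0.484, -0.33, 0.138], -1], [76, [0.484, -0.33, 0.138], -1], [76, [0.484, -0.33, 0.138], -1], [76, [0.484, -0.33, 0.138], -1], [76, [0.484, -0.33, 0.138], -1], [76, [0.484, -0.33, 0.138], -1], [76, [0.484, -0.33, 0.138], -1], [76, [0.484, -0.33, 0.138], -1]], "squeeze": 20}}

```text
t: 1.6
eef_pos: [0.4624, -0.2581, 0.1214]
eef_rot: [0.0, 0.871, 0.491, 0.0]
contact_force: [-0.2, 0.8, -0.1]
finger_gap: 0.076
grasp_force: 0.0
```

Emit:
{"method": "servo_tool", "body": {"commands": [[76, [0, 0, 0], -0.903], [76, [0, 0, 0], -0.903], [76, [0, 0, 0], -0.903], [76, [0, 0, 0], -0.903], [76, [0, 0, 0], -0.903], [76, [0, 0, 0], -0.903], [76, [0, 0, 0], -0.903]]}}

```text
t: 2.3
eef_pos: [0.4625, -0.2577, 0.1212]
eef_rot: [0.0, 0.647, 0.762, -0.0]
contact_force: [-0.1, -0.2, -0.1]
finger_gap: 0.076
grasp_force: 0.0
```

```bash
python3 - <<'E'
from h import *
go(.463,-.256,.02,99.65)
c=cap('scene'); save(c,'s1.png',(190,100,390,250),4)
print(proj(c,(.463,-.256,.016)))
E
```

```text
pos [ 0.46252628 -0.2576548   0.12115119] a 99.34838584512691 f [-0.10861723 -0.21859962 -0.09144579] gap 0.07601136274932728 t 2.3
shift [0.002  0.0009 0.1264] turn -0.007
(np.float64(238.6723601086184), np.float64(167.51523659287318))
```

View pics/s1.png

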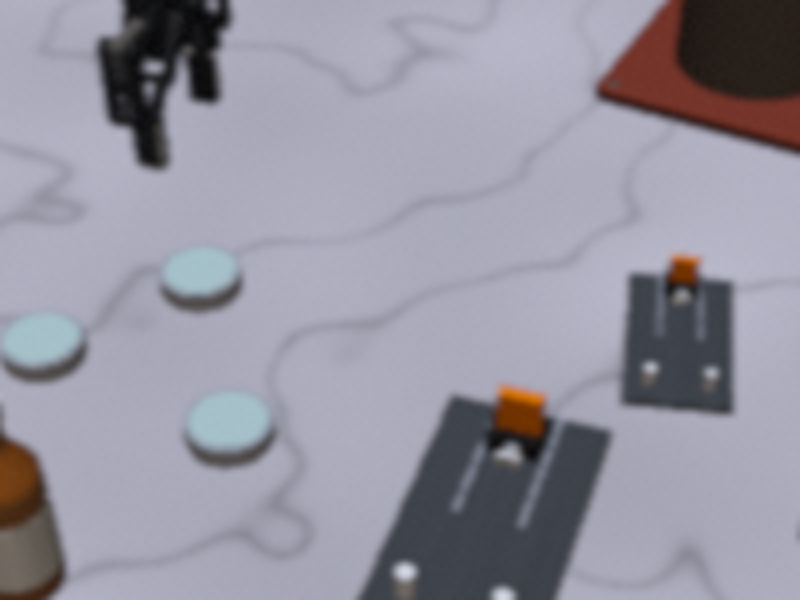

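Emit:
{"method": "servo_tool", "body": {"commands": [[76, [0.004, 0.001, 0.06], 0], [76, [0.004, 0.001, 0.1], 0], [76, [0.004, 0.001, 0.12], 0], [76, [0.004, 0.001, 0.13], 0], [76, [0.004, 0.001, 0.138], 0], [76, [0.004, 0.001, 0.143], 0], [76, [0.004, 0.001, 0.145], 0], [76, [0.004, 0.001, 0.145], 0]]}}

```text
t: 3.15
eef_pos: [0.4636, -0.2539, 0.0055]
eef_rot: [0.001, 0.645, 0.764, 0.0]
contact_force: [0.1, -0.5, 0.1]
finger_gap: 0.0759
grasp_force: 0.0
```

```bash
python3 - <<'E'
from h import *
go(.463,-.2545,.003,99.65)
c=cap('scene'); save(c,'s2.png',(200,120,300,195),8)
go(.463,-.2545,.003,99.65)
E
```

```text
pos [ 0.46364118 -0.2539441   0.00553803] a 99.59524827675725 f [ 0.12130855 -0.52965473  0.14360738] gap 0.07585282762081065 t 3.15
shift [-0.0005 -0.0009  0.0032] turn -0.001
pos [ 0.46365592 -0.25395193  0.00562679] a 99.59551762956697 f [ 0.34676987 -0.23094365  0.88684915] gap 0.07599113373889223 t 3.2
shift [-0.0005 -0.0009  0.0033] turn -0.001
```

View pics/s2.png

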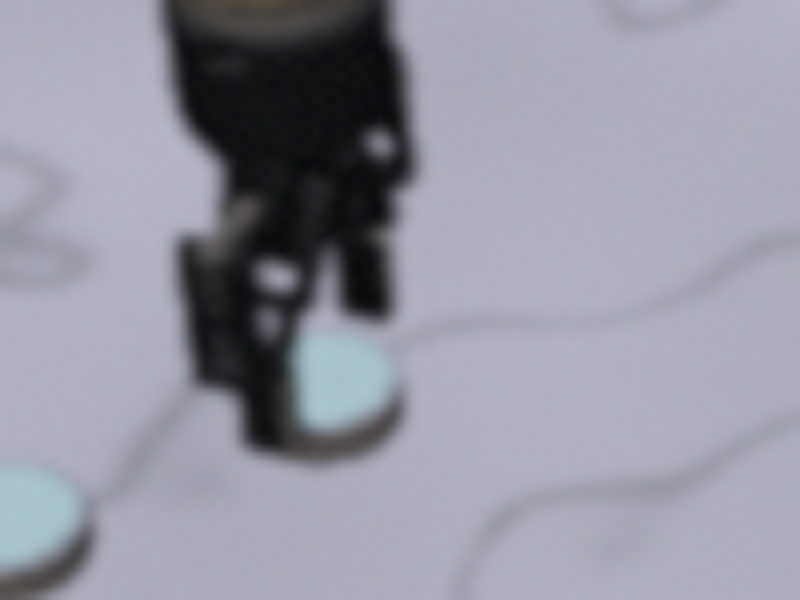

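The crop shows the mirror centred near (322,385), between the finger tips at (265,440) and (365,310). I lower slightly and close.

Emit:
{"method": "servo_tool", "body": {"commands": [[76, [0, 0, 0.002], 0], [66, [0, 0, 0.003], 0], [60, [0, 0, 0.003], 0], [55, [0, 0, 0.003], 0], [55, [0, 0, 0.003], 0], [55, [0, 0, 0.003], 0], [55, [0, 0, 0.003], 0], [55, [0, 0, 0.003], 0]], "squeeze": 25}}

```text
t: 4.0
eef_pos: [0.4632, -0.2536, 0.0028]
eef_rot: [0.0, 0.645, 0.764, 0.0]
contact_force: [-2.5, 1.5, 5.9]
finger_gap: 0.059
grasp_force: 26.9
```

Emit:
{"method": "servo_tool", "body": {"commands": [[55, [0, 0, -0.005], 0], [55, [0, 0, -0.02], 0], [55, [0, 0, -0.06], 0], [55, [0, 0, -0.1], 0], [55, [0.05, 0.04, -0.12], 0], [55, [0.1, 0.08, -0.12], 0], [55, [0.15, 0.117, -0.12], 0], [55, [0.2, 0.156, -0.12], 0], [55, [0.25, 0.195, -0.12], 0], [55, [0.3, 0.234, -0.12], 0], [55, [0.328, 0.256, -0.12], 0], [55, [0.328, 0.256, -0.12], 0], [55, [0.328, 0.256, -0.12], 0]]}}

```text
t: 5.3
eef_pos: [0.6212, 0.0401, 0.0986]
eef_rot: [-0.0, 0.645, 0.765, -0.0]
contact_force: [0.2, -0.7, -2.6]
finger_gap: 0.0587
grasp_force: 27.9
```

```bash
python3 - <<'E'
from h import *
go(.6216,.0394,.05,99.65)
c=cap('scene'); save(c,'s3.png',(250,150,370,240),6.6)
go(.6216,.0394,.05,99.65)
for h in (0,.016): print(h,[(np.array(proj(c,(.6216,.0394,.0985+h)))-(250,150))*6.6])
E
```

```text
pos [0.62119132 0.0401424  0.09862014] a 99.7276092081762 f [ 0.1595708  -0.65073316 -2.64753116] gap 0.0586889160077696 t 5.3
shift [-0.001   0.0004  0.0608] turn 0.002
pos [0.620859   0.03918497 0.09850065] a 99.6439515813102 f [-0.16531107 -0.43534185 -2.28068528] gap 0.058412739857976514 t 5.35
shift [0.0001 0.001  0.0606] turn -0.0
0 [array([372.69182847, 441.64165017])]
0.016 [array([373.93063616, 408.07288293])]
```

View pics/s3.png

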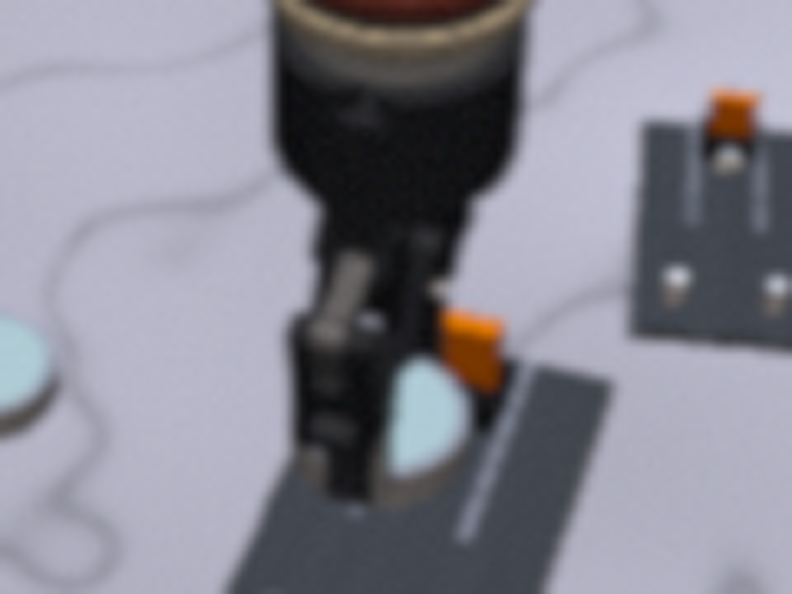

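The mirror is held level and centred at about (385,425), over the plate. I lower it, then creep down to contact.

Emit:
{"method": "servo_tool", "body": {"commands": [[55, [0, 0.001, 0.04], 0], [55, [0, 0.001, 0.075], 0], [55, [0, 0.001, 0.09], 0], [55, [0, 0.001, 0.098], 0], [55, [0, 0.001, 0.102], 0], [55, [0, 0.001, 0.104], 0], [55, [0, 0.001, 0.105], 0], [55, [0, 0.001, 0.105], 0], [55, [0, 0.001, 0.105], 0]]}}

```text
t: 6.25
eef_pos: [0.6226, 0.0395, 0.0153]
eef_rot: [0.0, 0.645, 0.764, 0.0]
contact_force: [-0.6, -0.2, -1.3]
finger_gap: 0.0582
grasp_force: 27.9
```

Emit:
{"method": "servo_tool", "body": {"commands": [[55, [0, 0, 0.0005], 0], [55, [0, 0, 0.0005], 0]]}}

```text
t: 6.45
eef_pos: [0.6222, 0.0396, 0.0143]
eef_rot: [0.0, 0.645, 0.764, 0.0]
contact_force: [-0.4, -0.6, -1.8]
finger_gap: 0.0587
grasp_force: 27.9
```

Emit:
{"method": "servo_tool", "body": {"commands": [[55, [0, 0, 0.0005], 0], [55, [0, 0, 0.0008], 0], [55, [0, 0, 0.0008], 0]]}}

```text
t: 6.75
eef_pos: [0.622, 0.0394, 0.0133]
eef_rot: [-0.0, 0.645, 0.764, -0.0]
contact_force: [-0.4, -0.2, -1.1]
finger_gap: 0.0585
grasp_force: 27.9
```

Emit:
{"method": "servo_tool", "body": {"commands": [[55, [0, 0, 0.0005], 0], [55, [0, 0, 0.0005], 0]]}}

```text
t: 6.95
eef_pos: [0.622, 0.0395, 0.013]
eef_rot: [-0.0, 0.645, 0.764, -0.0]
contact_force: [-0.3, -0.6, -2.4]
finger_gap: 0.0584
grasp_force: 27.9
```

Emit:
{"method": "servo_tool", "body": {"commands": [[55, [0, 0, 0.0005], 0], [55, [0, 0, 0.0005], 0]]}}

```text
t: 7.15
eef_pos: [0.6222, 0.0395, 0.0129]
eef_rot: [0.0, 0.645, 0.764, 0.0]
contact_force: [-0.2, 0.6, -0.1]
finger_gap: 0.0587
grasp_force: 28.0
```

Emit:
{"method": "servo_tool", "body": {"commands": [[55, [0, 0, 0.0004], 0], [62, [0, 0, 0.0004], 0], [68, [0, 0, 0.0004], 0], [68, [0, 0, -0.001], 0], [68, [0, 0, -0.0015], 0], [68, [0, 0, -0.0015], 0]]}}

```text
t: 7.75
eef_pos: [0.6222, 0.0395, 0.014]
eef_rot: [0.0, 0.645, 0.764, 0.0]
contact_force: [0.6, -0.8, 0.6]
finger_gap: 0.0679
grasp_force: 0.0
```

```bash
python3 - <<'E'
from h import *
go(.6285,.0406,.014,99.65)
F=[]
for i in range(6): c=cap('scene'); F.append(telemetry.read_state()['contact_force'])
print(np.mean(F,0),np.std(F,0))
save(c,'s4.png',(260,190,360,265),8)
E
```

```text
pos [0.62223329 0.03945262 0.014016  ] a 99.60207346581224 f [ 0.63858238 -0.83849704  0.63040107] gap 0.0679289462475622 t 7.75
shift [0.0001 0.008  0.    ] turn -0.001
[ 0.08597149 -0.31357519  0.03464705] [0.42222791 0.58006572 0.5352412 ]
```

View pics/s4.png

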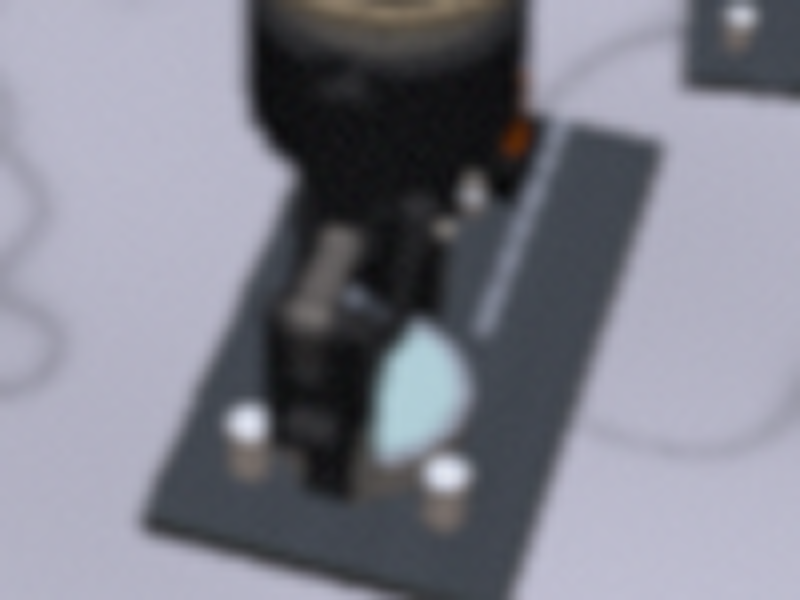

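The mirror lies flat, short of both stops, which appear at (245,430) and (445,480). Now I nudge it forward with the rear pad.

Emit:
{"method": "servo_tool", "body": {"commands": [[68, [0, 0.0015, 0], 0], [68, [0, 0.003, 0], 0], [68, [0, 0.004, 0], 0], [68, [0, 0.005, 0], 0], [68, [0, 0.006, 0], 0], [68, [0, 0.007, 0], 0], [68, [0, 0.008, 0], 0], [68, [0, 0.009, 0], 0], [68, [0, 0.0095, 0], 0], [68, [0, 0.01, 0], 0], [68, [0, 0.01, 0], 0]]}}

```text
t: 9.15
eef_pos: [0.63, 0.0408, 0.0138]
eef_rot: [0.0, 0.645, 0.764, 0.0]
contact_force: [0.7, -0.4, 0.1]
finger_gap: 0.0682
grasp_force: 0.2
```

Emit:
{"method": "servo_tool", "body": {"commands": [[68, [0, 0.0005, 0], 0], [68, [0, 0.0005, 0], 0]]}}

```text
t: 9.35
eef_pos: [0.6303, 0.0409, 0.0138]
eef_rot: [-0.0, 0.645, 0.764, -0.0]
contact_force: [-0.1, 0.0, 0.4]
finger_gap: 0.0681
grasp_force: 0.4
```

Emit:
{"method": "servo_tool", "body": {"commands": [[68, [0, 0.0005, 0], 0], [68, [0, 0.0005, 0], 0]]}}

```text
t: 9.55
eef_pos: [0.6304, 0.041, 0.0138]
eef_rot: [-0.0, 0.645, 0.764, -0.0]
contact_force: [-2.3, -0.3, 1.0]
finger_gap: 0.068
grasp_force: 1.1
```

```bash
cat > f.py <<'E'
from h import *
F=[];G=[]
for i in range(8): c=cap('top'); s=telemetry.read_state(); F.append(s['contact_force']); G.append(s['grasp_force'])
m=np.mean(F,0); a=np.radians(9.65)
print('holder x,y,z force',m[0]*np.cos(a)+m[1]*np.sin(a),-m[0]*np.sin(a)+m[1]*np.cos(a),m[2],'grasp',np.mean(G),'pos',s['eef_pos'],'gap',s['finger_gap'],s['t'])
E
python3 f.py
```

```text
holder x,y,z force -2.528747689776376 0.4655778328538527 0.9975730100511041 grasp 1.2938403524458408 pos [0.63051261 0.04098285 0.0137861 ] gap 0.06808591827627036 9.95
```

Emit:
{"method": "servo_tool", "body": {"commands": [[68, [0, 0.0003, 0], 0], [68, [0, 0.0003, 0], 0]]}}

```text
t: 10.15
eef_pos: [0.6306, 0.0411, 0.0138]
eef_rot: [-0.0, 0.645, 0.764, -0.0]
contact_force: [-3.6, 0.3, 1.2]
finger_gap: 0.0679
grasp_force: 2.0
```

```bash
python3 f.py
```

```text
holder x,y,z force -4.6749461319254975 1.4488705337314267 2.0115743295100197 grasp 2.243495201691985 pos [0.63070961 0.04105038 0.01375119] gap 0.0678339731633583 10.55
```

Emit:
{"method": "servo_tool", "body": {"commands": [[68, [0.0004, 0, -0.0003], 0], [68, [0.0004, 0, -0.0003], 0]]}}

```text
t: 10.75
eef_pos: [0.6311, 0.0414, 0.0139]
eef_rot: [0.0, 0.645, 0.764, 0.0]
contact_force: [-3.1, 1.8, -1.6]
finger_gap: 0.0681
grasp_force: 1.4
```

```bash
python3 f.py
```

```text
holder x,y,z force -2.7372307379806173 1.2651428765473747 -0.715006538282196 grasp 1.311032585799694 pos [0.63104364 0.04127575 0.01410031] gap 0.06818757916709182 11.15
```

Emit:
{"method": "servo_tool", "body": {"commands": [[68, [0.0004, 0.0002, 0], 0], [68, [0.0004, 0.0002, 0], 0]]}}

```text
t: 11.35
eef_pos: [0.6313, 0.0416, 0.0142]
eef_rot: [0.0, 0.645, 0.764, 0.0]
contact_force: [-1.8, 0.6, -1.1]
finger_gap: 0.0677
grasp_force: 1.0
```

```bash
python3 f.py
```

```text
holder x,y,z force -1.824032294137402 0.49889593633619395 -0.8744616026180858 grasp 0.8775440091267228 pos [0.63125264 0.04157672 0.0142026 ] gap 0.0678487621315729 11.75
```

Emit:
{"method": "servo_tool", "body": {"commands": [[68, [0.0006, 0.0005, 0], 0], [68, [0.0006, 0.0005, 0], 0]]}}

```text
t: 11.95
eef_pos: [0.6317, 0.0421, 0.0143]
eef_rot: [0.0, 0.645, 0.764, 0.0]
contact_force: [-0.7, 0.5, -0.9]
finger_gap: 0.0677
grasp_force: 0.5
```

```bash
python3 f.py
```

```text
holder x,y,z force -0.6468112932244885 0.5188531336703844 -0.12000596869032136 grasp 0.27341110864654183 pos [0.63165464 0.04213098 0.01427783] gap 0.06800474137293243 12.35
```

Emit:
{"method": "servo_tool", "body": {"commands": [[68, [0.0003, 0.0005, 0], 0], [68, [0.0004, 0.0008, 0], 0], [68, [0.0004, 0.0008, 0], 0]]}}

```text
t: 12.65
eef_pos: [0.6319, 0.0426, 0.0141]
eef_rot: [-0.0, 0.645, 0.764, -0.0]
contact_force: [-1.4, -0.2, 1.0]
finger_gap: 0.0677
grasp_force: 0.6
```

```bash
python3 f.py
```

```text
holder x,y,z force -1.3433194339631471 -0.1074447300304652 0.9346981347584329 grasp 0.6649122666567564 pos [0.63192319 0.04256904 0.01411364] gap 0.06798493845424908 13.05
```

Emit:
{"method": "servo_tool", "body": {"commands": [[68, [0, 0.0004, -0.0002], 0], [68, [0, 0.0004, -0.0002], 0]]}}

```text
t: 13.25
eef_pos: [0.6321, 0.0428, 0.0141]
eef_rot: [-0.0, 0.645, 0.764, -0.0]
contact_force: [-1.7, 0.5, 0.4]
finger_gap: 0.068
grasp_force: 0.8
```

```bash
python3 f.py
```

```text
holder x,y,z force -1.778045238379395 0.6278523976872514 0.20891086711401366 grasp 0.859105009585619 pos [0.63210662 0.04271516 0.01414737] gap 0.0678675732734128 13.65
```

Emit:
{"method": "servo_tool", "body": {"commands": [[68, [0.0004, 0.0005, 0], 0], [68, [0.0004, 0.0005, 0], 0]]}}

```text
t: 13.85
eef_pos: [0.6326, 0.0431, 0.0142]
eef_rot: [-0.0, 0.645, 0.764, -0.0]
contact_force: [-0.9, 1.1, -1.2]
finger_gap: 0.0681
grasp_force: 0.8
```

```bash
python3 f.py
```

```text
holder x,y,z force -1.4325113138467993 0.8835445495100515 -0.2587519131789656 grasp 0.7905562128871679 pos [0.63258335 0.04303374 0.01423092] gap 0.06782852205724932 14.25
```

Emit:
{"method": "servo_tool", "body": {"commands": [[68, [0.0007, 0.0005, 0], 0], [68, [0.001, 0.0008, 0], 0], [68, [0.001, 0.0008, 0], 0]]}}

```text
t: 14.55
eef_pos: [0.6329, 0.0436, 0.0142]
eef_rot: [-0.0, 0.645, 0.764, -0.0]
contact_force: [-2.9, -1.7, -0.5]
finger_gap: 0.068
grasp_force: 1.4
```

```bash
python3 f.py
```

```text
holder x,y,z force -3.1125418849961384 -1.7946598902401307 0.03686012343310856 grasp 1.5891298558562994 pos [0.63295048 0.04374791 0.01418994] gap 0.06766097770344857 14.95
```

Emit:
{"method": "servo_tool", "body": {"commands": [[68, [-0.0005, 0.0003, 0], 0], [68, [-0.0005, 0.0003, 0], 0]]}}

```text
t: 15.15
eef_pos: [0.633, 0.0437, 0.0141]
eef_rot: [-0.0, 0.645, 0.764, -0.0]
contact_force: [-4.4, -2.5, 0.2]
finger_gap: 0.0682
grasp_force: 2.3
```

```bash
python3 f.py
```

```text
holder x,y,z force -4.66752217794753 -0.6078273669603105 0.8755114594880947 grasp 2.50327181071043 pos [0.63302691 0.04364794 0.01413957] gap 0.06796609747189823 15.55
```

Emit:
{"method": "servo_tool", "body": {"commands": [[68, [-0.0001, 0, 0], 0], [68, [-0.0001, 0, 0], 0], [68, [-0.0001, 0, 0], 0], [68, [-0.0001, 0, 0], 0], [68, [-0.0001, 0, 0], 0], [68, [-0.0001, 0, 0], 0], [68, [-0.0001, 0, 0], 0], [68, [-0.0001, 0, 0], 0]]}}

```text
t: 16.35
eef_pos: [0.6331, 0.0437, 0.0142]
eef_rot: [-0.0, 0.645, 0.764, -0.0]
contact_force: [-4.8, -0.8, 1.5]
finger_gap: 0.0678
grasp_force: 2.5
```

```bash
python3 f.py
```

```text
holder x,y,z force -5.02074292355982 -0.3165926100290789 0.8741204820131908 grasp 2.5193480495363474 pos [0.63306487 0.04362908 0.01415278] gap 0.06810214533879029 16.75
```

Both stops are loaded evenly: 5 N of push, about 4 N per stop, held for over 1 s. I release, rise and go over the tab.

Emit:
{"method": "servo_tool", "body": {"commands": [[68, [0, -0.002, 0], 0], [68, [0, -0.005, 0], 0], [68, [0, -0.005, 0], 0], [68, [0, -0.005, -0.01], 0], [68, [0, -0.005, -0.04], 0], [60, [0, -0.005, -0.1], 0], [50, [-0.001, -0.05, -0.11], 0], [40, [-0.003, -0.1, -0.11], 0], [40, [-0.003, -0.157, -0.11], 0], [40, [-0.003, -0.157, -0.11], 0], [40, [-0.003, -0.157, -0.11], 0]]}}

```text
t: 17.85
eef_pos: [0.5097, 0.0201, 0.103]
eef_rot: [0.001, 0.646, 0.764, 0.0]
contact_force: [-0.4, -0.7, 1.2]
finger_gap: 0.0397
grasp_force: 0.0
```

```bash
cat > v.py <<'E'
from h import *
import sys
go(.5095,.0205,.033,99.65)
c=cap('scene'); save(c,sys.argv[1],(255,180,365,262),7.2)
E
python3 v.py s5.png
```

```text
pos [0.50965776 0.02011348 0.10299333] a 99.57696760834169 f [-0.40364581 -0.74340166  1.16032321] gap 0.03974943463480219 t 17.85
shift [ 0.0005 -0.0002  0.0875] turn -0.002
```

View pics/s5.png

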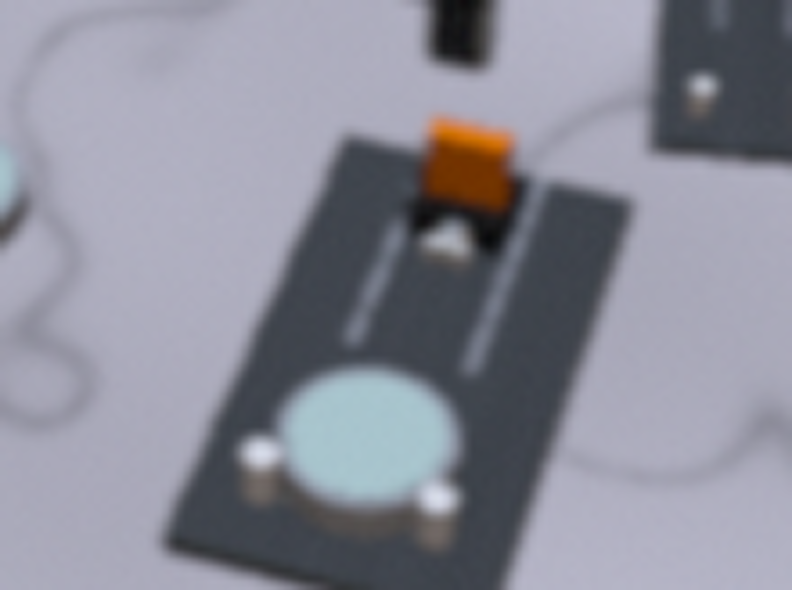

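The mirror, centred near (367,435), touches both stops. The clear tab is at (468,165), below the hand. I go down and pinch it.

Emit:
{"method": "servo_tool", "body": {"commands": [[40, [0, 0, 0.04], 0], [40, [0, 0, 0.07], 0], [40, [0, 0, 0.083], 0], [40, [0, 0, 0.088], 0], [40, [0, 0, 0.088], 0], [20, [0, 0, 0.088], 0], [8, [0, 0, 0.088], 0], [2, [0, 0, 0.088], 0], [2, [0, 0, 0.088], 0], [2, [0, 0, 0.088], 0], [2, [0, 0, 0.088], 0]], "squeeze": 30}}

```text
t: 19.0
eef_pos: [0.5109, 0.02, 0.0331]
eef_rot: [0.001, 0.645, 0.764, 0.001]
contact_force: [-1.3, -0.4, 6.8]
finger_gap: 0.0093
grasp_force: 31.6
```

```bash
python3 f.py
```

```text
holder x,y,z force -1.3758957551247983 0.40319767111408406 6.339500765657968 grasp 31.5554691106081 pos [0.51090615 0.02004969 0.03313372] gap 0.009336600162540063 19.4
```

Emit:
{"method": "servo_tool", "body": {"commands": [[2, [0, 0.003, -0.0005], 0], [2, [0, 0.009, -0.0005], 0], [2, [0, 0.015, -0.0005], 0], [2, [0, 0.021, -0.0005], 0], [2, [0, 0.027, -0.0005], 0], [2, [0, 0.033, -0.0005], 0], [2, [0, 0.039, -0.0005], 0], [2, [0, 0.045, -0.0005], 0], [2, [0, 0.051, -0.0005], 0], [2, [0, 0.057, -0.0005], 0], [2, [0, 0.063, -0.0005], 0], [2, [0, 0.067, -0.0005], 0], [2, [0, 0.07, -0.0005], 0], [2, [0, 0.0715, -0.0005], 0], [2, [0, 0.0725, -0.0005], 0]]}}

```text
t: 20.9
eef_pos: [0.5667, 0.0295, 0.0331]
eef_rot: [-0.0, 0.645, 0.764, -0.001]
contact_force: [-6.2, -1.4, 9.0]
finger_gap: 0.0093
grasp_force: 31.8
```

```bash
python3 f.py
```

```text
holder x,y,z force -5.822655227442742 -0.1366075118648562 7.5656999965633 grasp 31.807171404361725 pos [0.56673148 0.02957225 0.03313982] gap 0.009338640221577994 21.3
```

Emit:
{"method": "servo_tool", "body": {"commands": [[2, [0, 0.0015, 0], 0], [2, [0, 0.003, 0], 0], [2, [0, 0.004, 0], 0], [2, [0, 0.005, 0], 0], [2, [0, 0.006, 0], 0], [2, [0, 0.006, 0], 0]]}}

```text
t: 21.9
eef_pos: [0.5714, 0.0304, 0.0332]
eef_rot: [-0.0, 0.645, 0.764, -0.001]
contact_force: [-5.2, -0.6, 7.8]
finger_gap: 0.009
grasp_force: 31.8
```

```bash
python3 f.py
```

```text
holder x,y,z force -5.425695961989203 -0.23622892115796368 7.908966785472056 grasp 31.812587454915047 pos [0.57139177 0.03036769 0.03316959] gap 0.009805280046664009 22.3
```

Emit:
{"method": "servo_tool", "body": {"commands": [[2, [0, 0.0006, 0], 0], [2, [0, 0.001, 0], 0], [2, [0, 0.001, 0], 0]]}}

```text
t: 22.6
eef_pos: [0.5721, 0.0305, 0.0331]
eef_rot: [-0.0, 0.645, 0.764, -0.001]
contact_force: [-6.1, -0.3, 8.0]
finger_gap: 0.0093
grasp_force: 31.8
```

```bash
python3 f.py
```

```text
holder x,y,z force -6.024684000992057 -0.3123896081315872 7.887794994178655 grasp 31.84362966567278 pos [0.57209545 0.03050938 0.03313159] gap 0.008800928397061356 23.0
```

Emit:
{"method": "servo_tool", "body": {"commands": [[2, [0, 0.0006, 0], 0], [2, [0, 0.0012, 0], 0], [2, [0, 0.0012, 0], 0]]}}

```text
t: 23.3
eef_pos: [0.5731, 0.0307, 0.0332]
eef_rot: [-0.0, 0.645, 0.764, -0.001]
contact_force: [-5.9, -1.5, 7.5]
finger_gap: 0.009
grasp_force: 31.8
```

```bash
python3 f.py
```

```text
holder x,y,z force -5.8010631483047845 -0.5070402776478354 7.753424340289835 grasp 31.821535751223564 pos [0.57302807 0.03063436 0.03311974] gap 0.008878074122360058 23.7
```

Emit:
{"method": "servo_tool", "body": {"commands": [[2, [0, 0.0006, 0], 0], [2, [0, 0.001, 0], 0], [2, [0, 0.001, 0], 0]]}}

```text
t: 24.0
eef_pos: [0.5736, 0.0308, 0.0331]
eef_rot: [-0.001, 0.645, 0.764, -0.001]
contact_force: [-6.5, -1.5, 7.4]
finger_gap: 0.0092
grasp_force: 31.9
```

```bash
python3 f.py
```

```text
holder x,y,z force -6.824709899521508 -0.14315125789784466 8.649204278238168 grasp 31.942969523370266 pos [0.57365287 0.03075784 0.0331576 ] gap 0.00917493020429947 24.4
```

Emit:
{"method": "servo_tool", "body": {"commands": [[2, [0, 0.0006, 0], 0], [2, [0, 0.0013, 0], 0], [2, [0, 0.0013, 0], 0]]}}

```text
t: 24.7
eef_pos: [0.5745, 0.0309, 0.0331]
eef_rot: [-0.001, 0.645, 0.764, -0.001]
contact_force: [-7.2, -1.3, 9.8]
finger_gap: 0.0096
grasp_force: 32.1
```

```bash
python3 f.py
```

```text
holder x,y,z force -7.5352491528906835 -0.19311771534861166 9.274573496579592 grasp 32.047301419079304 pos [0.57450667 0.03089507 0.03314964] gap 0.009413488852765326 25.1
```

Emit:
{"method": "servo_tool", "body": {"commands": [[2, [0, 0.0006, 0], 0], [2, [0, 0.0012, 0], 0], [2, [0, 0.0012, 0], 0]]}}

```text
t: 25.4
eef_pos: [0.5752, 0.031, 0.0331]
eef_rot: [-0.001, 0.645, 0.764, -0.001]
contact_force: [-7.9, -1.8, 10.2]
finger_gap: 0.0095
grasp_force: 32.2
```

```bash
python3 f.py
```

```text
holder x,y,z force -8.494703254539235 -0.4890615082630938 10.265597997527586 grasp 32.156836688518524 pos [0.57518282 0.03103648 0.033114  ] gap 0.009268986547383657 25.8
```

Emit:
{"method": "servo_tool", "body": {"commands": [[14, [0, 0, 0], 0], [20, [0, 0, 0], 0], [20, [0, 0, 0], 0], [20, [0, 0, 0], 0], [20, [0, 0, -0.01], 0], [20, [0, 0, -0.04], 0], [20, [0, 0, -0.1], 0], [20, [0, -0.06, -0.16], 0], [20, [0, -0.12, -0.2], 0], [20, [0, -0.15, -0.2], 0], [20, [0, -0.15, -0.2], 0]]}}

```text
t: 26.9
eef_pos: [0.4556, 0.0111, 0.1954]
eef_rot: [0.002, 0.646, 0.764, 0.001]
contact_force: [0.7, 0.7, 0.3]
finger_gap: 0.0202
grasp_force: 0.0
```

```bash
python3 v.py s6.png; python3 - <<'E'
from h import *
c=cap('top'); hsv=cv2.cvtColor(c['pixels'],cv2.COLOR_RGB2HSV)
m=cv2.inRange(hsv,(5,150,100),(22,255,255)); n,l,s,ct=cv2.connectedComponentsWithStats(m)
print([(ct[i],s[i,4],ray(c,*ct[i],.0535)) for i in range(1,n) if s[i,4]>15])
E
```

```text
pos [0.45560112 0.01110141 0.1954351 ] a 99.58703128366695 f [0.68674505 0.68402196 0.2920057 ] gap 0.020167928253516893 t 26.9
shift [0.0007 0.0676 0.2033] turn -0.001
[(array([253.38297872, 202.46808511]), np.int32(47), array([0.5745848 , 0.03139663, 0.0535    ])), (array([245.66666667, 310.57142857]), np.int32(21), array([0.31538781, 0.0552294 , 0.0535    ]))]
```

View pics/s6.png

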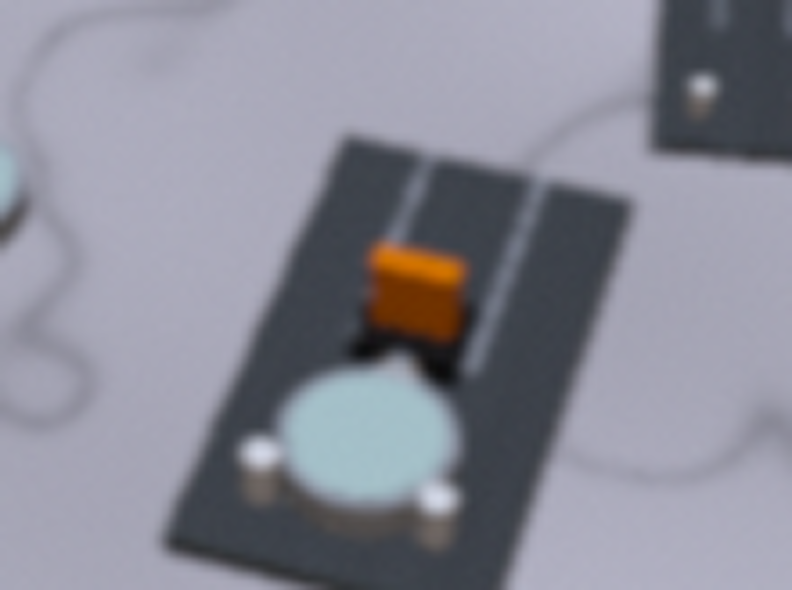

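The mirror, centred at (367,435), is unchanged against both stops. The clamp tip meets its rim at (400,370), and the tab has travelled about 65 mm. The hand is clear.

```bash
python3 -c "
from h import *
print(workorder.job_done())"
```

```text
the job is handed in; nothing more can be done
None
```

The job is handed in: the mirror was pressed on both stops at about 4 N each (estimated from the push force) for over a second. The clamp then went forward about 65 mm until its tip was roughly half pressed (about 2.7 N), and the hand is clear; the hand-in returned no verdict.

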